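Load a shouldered guide pin into a spring length gauge

ROBOT

A 6-joint arm with a two-finger parallel gripper is mounted at the origin on the work surface. World frame = base frame: x ahead of the robot, y to its left, z up, the work surface at z = 0. Lengths are in m, angles in rad, forces in N, time in s.
With the tool pointing down it reaches from about 0.4 to 0.825 m from the base axis. Payload 7 kg.
Tool frame: the origin (TCP) lies at the very end of the fingers, on their centre line; the grasp point (between the pads) lies 19 mm behind it; z points along the fingers, y is the line along which they close (so a half turn about z gives the same grasp; the last joint's range is limited). The gripper opens to 85 mm and grips with 20 to 120 N. Pads are 22 mm wide; open, the fingers measure 114 mm over their backs; the gripper's body (76 mm by 85 mm) begins 54 mm behind the grasp point. The pads swing forward as they close: fully open they stand 13 mm farther back than shut.
Start: joints at [-0.921, 0.359, 0.012, 0, -1.224, -0.288], TCP at [0.239, -0.631, 0.231] pointing down, gripper open.
Joint ranges: [-3.07, 3.07], [-1.43, 2.12], [-1.02, 1.25], [-3.03, 1.67], [-3.05, -0], [-3.03, 3.03]. Speed limits (rad/s): [2.39, 2.39, 3.01, 3.14, 3.14, 3.14].

INTERFACE

Orientations are given as a unit quaternion [w, x, y, z].
In Python, from bench import r gives the robot as it stands.
- The arm moves only by the shell command python3 -m jog 'ROWS' [FORCE]. ROWS is JSON, a list of rows, each a list of 7 numbers: the shift along the tool's x, y, z in mm, then the turn, a rotation vector about the tool's x, y, z in rad, then the opening in per cent of the stroke, from 0 (shut) to 100 (fully open). In form: [[x, y, z, ax, ay, az, gripper], ...]. A call has 1 to 12 rows; each row shifts and turns the commanded pose from where the row before left it, along the tool's axes as they then stand; what a row does not reach is not made up. A row lasts 1/10 s, in which the tool goes at most 50 mm and 8.59 degrees, less where a joint would pass 70% of its speed; a pose out of reach is approached as far as the arm can. A call with a gripper value outside its range is refused whole. The fingers move at their own pace and stop on an object; FORCE is the grip in N (left out, the last holds). Time passes only in rows, so rows that do not move let the fingers close. It gives the time, the measured TCP pose, the force, the opening and the grip force at its end, in the units of the state.
- r.read_state(): the state, without advancing time (a new reading comes with each control period).
- r.camera(name): name is "scene" or "top" or "wrist"; returns a dict with "img" (480x640x3 uint8, red, green, blue), "depth" (480x640 float32, m along the optical axis (not along the pixel's ray), 0 where there is no reading), "fx", "fy", "cx", "cy" (pixels), "R" (3x3) and "t" (3): a world point X has camera coordinates R X + t. Camera axes: x right, y down, z forward; pixel columns grow to the right and rows downward; lengths in m; the calibration is good to about 2 mm. A picture is of the moment at which its call begins.
- r.sign_off(): hands the job in; it is judged then, once.
Trained networks look in the newest picture that a camera, given by its name, has taken for a name from the list of things; names that differ only in an ending like _2 or _b are one class to them, and where a whole thing is asked for, a point or a joint stands for the part that bears it (a point fixed in the world has none). Each returns a list of dicts, best first, with "confidence" (0 to 1); they miss things now and then, are a little off and sometimes report something else, mostly with a low value. They report only what shows in the picture. A call takes as long as a camera call. They do not tell look-alikes from the thing itself.
- r.find_in(name, camera): "location" ([x, y, z] in m, in world coordinates, good to about 4 mm: the middle of the surface that is visible of it).
The state is a dict: "t": time; "qpos": joint angles; "joint_vel": joint speeds; "joint_torque": joint torques, N m; "tcp_pos": TCP position; "eef_rot": TCP orientation; "ft_force": force on the tool from outside, world axes, zero at the start; "ft_torque": the same for the moment, N m; "finger_gap": finger opening in m; "grasp_force": force on a finger pad.
Only numpy, scipy, OpenCV 4.12 (cv2) and the standard library are available. Lean on these libraries where they do the work, as an engineer would, in place of code of your own. Each camera call takes 0.05 s, during which the arm holds its last target. There are 200 camera calls.

TASK

Load the shouldered steel guide pin into the length gauge: put its thin end under the hood and push the spring plunger in with it while the thick end is still raised, then tip the thick end down so that the pin lies fully home, level in both V supports, held between plunger and fixed anvil, and let go. The gauge's carriage is clamped anywhere within 16 mm of its slide, so feel for the plunger, and never drive it to the end of its travel. Leave the plain copper pin, the hammer and the screwdriver where they are.

Things in the scene. Friction and masses are not known exactly. Their poses are not given: they have to be found in the camera images.
- pin_centre (a point): Centre of the loose bright steel guide pin, half-way along it (88 mm overall), on its axis; about 0.24 kg. Body 22 mm diameter, 72 mm long, blue band near its thick end; then a thin spigot 13 mm diameter, 16 mm long. Own x runs along the pin to the thin end: thin end's face at x = +44 mm, shoulder at +28 mm, thick end's face at -44 mm. Starts level, axis 30 mm above the table.
- pin_tip (a point): Centre of the face of the pin's thin end, on the axis.
- stand_pin: Orange stand that holds the guide pin at the start, fixed to the table. Base 74 x 40 mm, 6 mm thick, origin under its centre, x along the pin. Two V supports 8 mm thick at x = -24 and +24 mm (40 mm clear between them) 22 mm wide, reach to 7 mm below the pin's axis.
- gauge: Length gauge, fixed to the table. Origin under its dark steel base plate (12 mm thick, 80 mm wide, x from -72 to +168 mm); x level along the bay to the spring plunger, z up. A steel carriage carries all the rest and is clamped at a setting c somewhere from 0 to 16 mm along +x. c is not measured: see or feel where it is. The clamp does not yield. Carriage bed: 50 mm wide, top 18 mm up.
- bay_zero (a point): On the bay's axis, 48 mm above the gauge's origin; axes as the gauge's. The pin's centre lies on this axis, c further along +x, when home. V supports 10 mm thick at x = c-26 and c+24 mm (40 mm clear between) are 22 mm wide and reach to 7 mm below the axis. Blue anvil: face at x = c-44 mm, where the thick end rests when home; 12 mm thick, 34 mm wide, top 4 mm above the axis.
- slide_end (a point): Middle of the base plate's end edge beyond the dial, on its top. Lengths here are x from bay_zero. Hood: two steel strips, 8 mm slot between, x = c+39 to c+62 mm, 9 to 14 mm above the axis: the spigot fits under it, the 22 mm body does not. Blue cheeks under it 28 mm apart. Behind it: blue housing to c+86 mm, as high; flat dial to c+141 mm, top 17 mm above the axis.
- plunger (a joint): Inward travel, m, of the brass spring plunger (18 mm diameter, red ring) under the hood, on the bay's axis, along +x. 0 = out, face at x = c+38 mm from bay_zero; 0.006 with the pin home; 0.018 = end of travel. Spring force 3 N at 0, plus 0.5 N per mm (6 N home, 12 N at the end). Tipping the pin in takes 9 mm of travel at least.
- plain_pin: A plain copper-coloured pin, 22 mm diameter, 76 mm long, no thin end, lying in a second orange stand like the first; not to be used. Origin at its centre.
- hammer: Bench hammer lying on the table at the right, near the robot.
- screwdriver: Screwdriver lying on the table at the right, beyond the gauge.
Not all that is in view belongs to the job. What is shaped like the part that bears pin_centre but green or yellow is not meant.

How it is judged:
By the outcome, as a careful person would: the job done as asked, in the order asked, and still so for the second after the job is handed in, with the robot touching nothing.
It also fails if it takes over 45 s, if anything falls off the work surface, if the arm or the gripper's body presses on something with over 40 N, if the wrist force passes 120 N, or if a joint passes its speed limit or range.

## Working session

There is one attempt and no reset: what is moved stays moved. The work goes in short steps, Python scripts to look and compute and a shell command to move; the robot and the scene stay as the last step left them, time stands still between calls to the robot, and variables do not carry over. Pictures are saved under pics/ and viewed, at most 10 in all, crops included, and the job is handed in when it is done.

```bash
mkdir -p pics; ls
python3 - <<'E'
from bench import r
import cv2,numpy as np
for c in ["scene","top"]:
    d=r.camera(c); cv2.imwrite(f"pics/{c}0.png",d["img"][:,:,::-1])
    np.savez(f"pics/{c}0.npz",**d)
    for n in ["pin_centre","stand_pin","gauge","slide_end","plunger","plain_pin"]:
        try:
            for o in r.find_in(n,c): print(c,n,np.round(o["location"],4),round(o["confidence"],2))
        except Exception as e: print(c,n,e)
s=r.read_state();print(s["tcp_pos"],s["eef_rot"],s["t"])
E
```

```text
pics
scene pin_centre [0.6203 0.0658 0.0187] 0.98
scene pin_centre [ 0.5388 -0.0371  0.0184] 0.87
scene pin_centre [0.5055 0.0882 0.0398] 0.7
scene pin_centre [0.6268 0.2169 0.0207] 0.64
scene pin_centre [0.4044 0.0179 0.0226] 0.59
scene stand_pin [0.5161 0.0828 0.0056] 0.54
scene gauge [ 0.5884 -0.2495  0.0188] 0.78
scene slide_end [ 0.5829 -0.2495  0.0175] 0.79
scene plunger [ 0.5846 -0.2659  0.053 ] 0.47
scene plain_pin [0.5154 0.2523 0.0349] 0.92
scene plain_pin [0.5081 0.0893 0.0407] 0.29
top pin_centre [0.3946 0.0062 0.0223] 0.74
top pin_centre [0.6164 0.2125 0.0202] 0.72
top pin_centre [0.5    0.0787 0.0418] 0.54
top pin_centre [0.6173 0.061  0.0186] 0.52
top pin_centre [ 0.536  -0.045   0.0227] 0.5
top stand_pin [0.4964 0.0824 0.0063] 0.77
top stand_pin [ 0.4317 -0.5289  0.0235] 0.29
top stand_pin [ 0.577  -0.2593  0.0185] 0.26
top stand_pin [0.5052 0.0813 0.0356] 0.19
top gauge [ 0.571  -0.2603  0.0197] 0.66
top slide_end [ 0.5765 -0.2573  0.0189] 0.65
top plain_pin [0.5105 0.2456 0.0402] 0.56
top plain_pin [ 0.5745 -0.2617  0.0199] 0.55
[ 0.23891613 -0.63128704  0.23131658] [ 8.73380976e-06 -1.79924587e-01  9.83680407e-01 -1.92280943e-05] 0.7
```

View pics/top0.png

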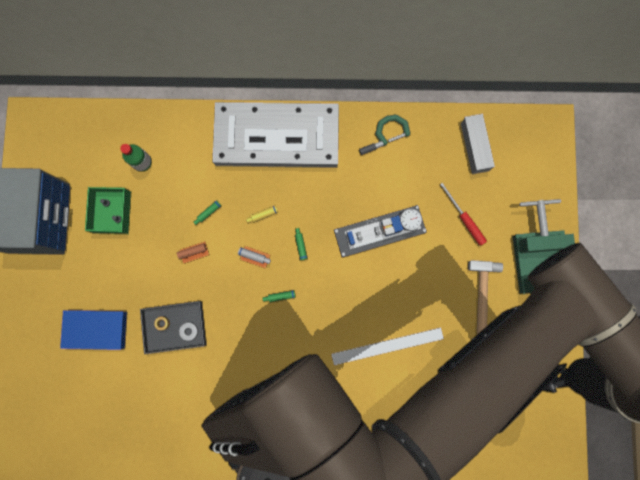

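View pics/scene0.png

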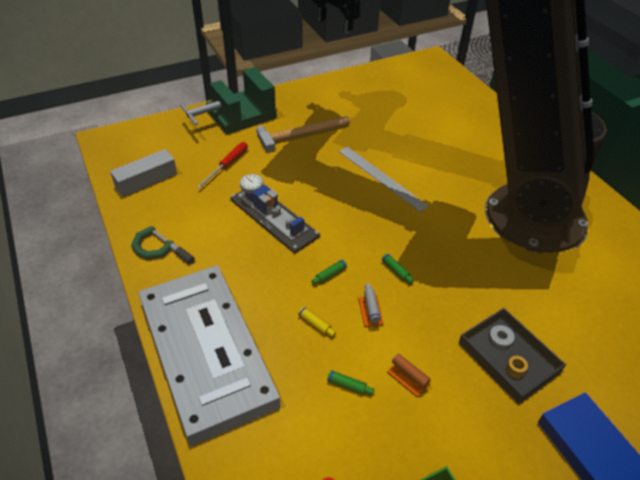

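The top view shows the bright steel pin at (255,256) on an orange stand. The other candidates are the copper pin at (192,252) and green or yellow look-alikes at (207,212), (262,214), (300,244) and (279,296). Only the one at (255,256) is steel and in a stand. The gauge is at (380,232) with its dial at (411,219). I'll confirm with one enlarged crop and measure.

```bash
cat > h.py <<'E'
import numpy as np,cv2
def cloud(d):
    v,u=np.mgrid[0:480,0:640]; z=d["depth"]
    P=np.stack([(u-d["cx"])/d["fx"]*z,(v-d["cy"])/d["fy"]*z,z],-1)
    return (P-d["t"])@d["R"]          # R^T (P-t)
E
python3 - <<'E'
from h import *
t=np.load("pics/top0.npz");s=np.load("pics/scene0.npz")
a=cv2.resize(t["img"][235:275,225:285],(400,266),interpolation=3)
b=cv2.resize(t["img"][195:265,325:435],(400,266),interpolation=3)
c=cv2.resize(s["img"][275:335,340:400],(400,334),interpolation=3)
e=cv2.resize(s["img"][165:255,222:327],(400,334),interpolation=3)
cv2.imwrite("pics/crop.png",np.vstack([np.hstack([a,b]),np.hstack([c,e])])[:,:,::-1])
print(t["fx"],s["fx"])
for n,d in(("top",t),("scene",s)):
    W=cloud(d);ok=d["depth"]>0
    m=ok&(abs(W[...,0]-.503)<.07)&(abs(W[...,1]-.082)<.07)
    h=d["img"].astype(int);g=(h.max(-1)-h.min(-1))<50
    p=W[m&g&(W[...,2]>.024)&(W[...,2]<.06)]
    c=p.mean(0);u,sv,vt=np.linalg.svd(p-c);x=(p-c)@vt[0]
    print(n,len(p),c,vt[0],x.min(),x.max(),p[:,2].max(),"ctr",c+vt[0]*(x.min()+x.max())/2)
    m=ok&(abs(W[...,0]-.58)<.12)&(abs(W[...,1]+.26)<.16)&(W[...,2]>.007)&(W[...,2]<.1)
    lab=cv2.connectedComponents(m.astype(np.uint8))[1]
    l=np.bincount(lab[m]).argmax();p=W[lab==l]
    print(n,"gauge",len(p),cv2.minAreaRect((p[:,:2]*1000).astype(np.float32)),cv2.boxPoints(cv2.minAreaRect((p[:,:2]*1000).astype(np.float32))).round(0).tolist(),p[:,2].max())
    q=W[ok&(abs(W[...,0]-.65)<.03)&(abs(W[...,1]+.1)<.1)];print("table z",np.median(q[:,2]))
E
```

```text
536.991786187385 588.6676253384843
top 239 [0.50315426 0.08012797 0.03841964] [-0.31785391 -0.94793679 -0.01961462] -0.041487879179860215 0.046083311397213673 0.04749660351019348 ctr [0.50242393 0.07794988 0.03837457]
top gauge 2526 ((579.8350830078125, -259.59716796875), (83.49254608154297, 243.07762145996094), 17.44320297241211) [[504.0, -156.0], [576.0, -388.0], [656.0, -363.0], [583.0, -131.0]] 0.07296646756747004
table z 0.0003376451025143304
scene 349 [0.50649481 0.08570133 0.03716008] [ 0.32147446  0.94674999 -0.01785041] -0.053944221061150814 0.038793513184473924 0.044406137267424345 ctr [0.50405952 0.07852937 0.0372953 ]
scene gauge 2821 ((579.5845947265625, -257.9189147949219), (83.89981079101562, 244.84188842773438), 17.86856460571289) [[502.0, -154.0], [577.0, -387.0], [657.0, -362.0], [582.0, -129.0]] 0.06919267908976694
table z -8.430415638902023e-05
```

View pics/crop.png

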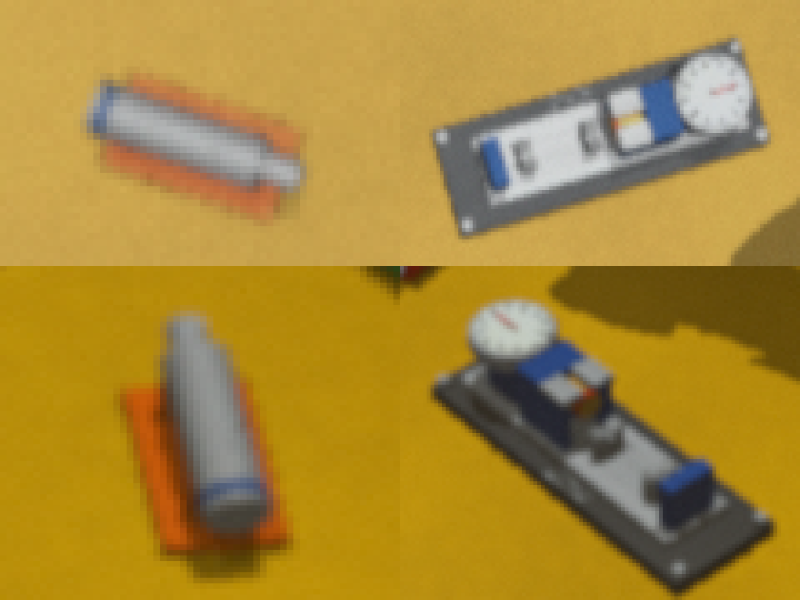

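Confirmed: the steel pin has its blue band at the far left (100,105) and its thin end at (285,175) in the top-left crop, so the thin end points to world −y. In the gauge, the blue anvil is at (490,165), with the hood and plunger at (630,115).

Run:
```python
from bench import r
import numpy as np
d=r.camera("wrist");s=r.read_state()
from scipy.spatial.transform import Rotation as R
q=s["eef_rot"];T=R.from_quat([q[1],q[2],q[3],q[0]]).as_matrix()
c=-d["R"].T@d["t"]
print("cam in tool",T.T@(c-s["tcp_pos"]),"axis in tool",T.T@d["R"].T[:,2],"img x in tool",T.T@d["R"].T[:,0],d["fx"],s["ft_force"])
v=T.T@(np.array([.58,-.255,.231])-s["tcp_pos"]);print("to gauge, tool mm",v*1000)
```

```text
cam in tool [ 0.07380628 -0.00108358 -0.14204613] axis in tool [-0.2936844   0.00130664  0.95590155] img x in tool [ 7.52891265e-04  9.99999072e-01 -1.13560920e-03] 340.1546745952448 [-0.07042162 -0.66551645 -0.00409962]
to gauge, tool mm [-4.52200345e+02  2.31192698e+02  3.69369718e-01]
```

```bash
cat >> h.py <<'E'
from scipy.spatial.transform import Rotation as R
def Rt(az,pitch=0):
    "tool down, tool x at azimuth az (deg); pitch>0 tips tool x downward"
    a=np.radians(az);x=np.array([np.cos(a),np.sin(a),0]);z=np.array([0,0,-1.]);y=np.cross(z,x)
    return R.from_matrix(np.c_[x,y,z])*R.from_rotvec([0,-np.radians(pitch),0])
def Rs(s): q=s["eef_rot"];return R.from_quat([q[1],q[2],q[3],q[0]])
def plan(s,pos,rot,n,g=100):
    p,o=np.array(s["tcp_pos"]),Rs(s);rows=[]
    dr=(o.inv()*rot).as_rotvec()/n
    for i in range(n):
        v=o.inv().apply((np.array(pos)-p)/(n-i))
        v=np.round(v*1000,1);w=np.round(dr,3)
        p=p+o.apply(v/1000);o=o*R.from_rotvec(w);rows.append([*v.tolist(),*w.tolist(),g])
    print(str(rows).replace(" ",""), "end",p.round(4))
E
python3 - <<'E'
from h import *;from bench import r
plan(r.read_state(),[.58,-.255,.15],Rt(-72.6),11)
E
```

```text
[[-41.1,21.0,7.4,-0.0,0.0,-0.138,100],[-43.6,15.2,7.4,-0.0,0.0,-0.138,100],[-45.3,9.0,7.4,-0.0,0.0,-0.138,100],[-46.1,2.7,7.4,-0.0,0.0,-0.138,100],[-46.0,-3.7,7.4,-0.0,0.0,-0.138,100],[-45.1,-10.0,7.4,-0.0,0.0,-0.138,100],[-43.3,-16.0,7.4,-0.0,0.0,-0.138,100],[-40.7,-21.9,7.4,-0.0,0.0,-0.138,100],[-37.3,-27.2,7.4,-0.0,0.0,-0.138,100],[-33.1,-32.1,7.4,-0.0,0.0,-0.138,100],[-28.4,-36.4,7.4,-0.0,0.0,-0.138,100]] end [ 0.58  -0.255  0.15 ]
```

```bash
python3 -m jog '[[-41,21,7,0,0,-0.138,100],[-44,15,7,0,0,-0.138,100],[-45,9,7,0,0,-0.138,100],[-46,3,7,0,0,-0.138,100],[-46,-4,7,0,0,-0.138,100],[-45,-10,7,0,0,-0.138,100],[-43,-16,7,0,0,-0.138,100],[-41,-22,7,0,0,-0.138,100],[-37,-27,7,0,0,-0.138,100],[-33,-32,7,0,0,-0.138,100],[-28,-36,7,0,0,-0.138,100],[0,0,0,0,0,0,100]]'
python3 - <<'E'
from h import *;from bench import r
d=r.camera("wrist");np.savez("pics/w1.npz",**d);cv2.imwrite("pics/w1.png",d["img"][:,:,::-1])
s=r.read_state();print(s["t"],s["tcp_pos"],Rs(s).as_matrix()[:,0])
for n in ["gauge","slide_end","plunger"]:
    for o in r.find_in(n,"wrist"): print(n,np.round(o["location"],4),round(o["confidence"],2))
E
```

```text
t: 1.95
tcp_pos: [0.5823, -0.2524, 0.153]
eef_rot: [0.0, 0.81, -0.586, -0.0]
ft_force: [-0.3, -0.2, -0.3]
finger_gap: 0.0856
grasp_force: 0.0
2.0 [ 0.580827   -0.2539711   0.15344663] [ 3.08094194e-01 -9.51355734e-01 -4.85619199e-04]
gauge [ 0.5875 -0.2802  0.0147] 0.78
plunger [ 0.5877 -0.2745  0.0542] 0.69
```

View pics/w1.png

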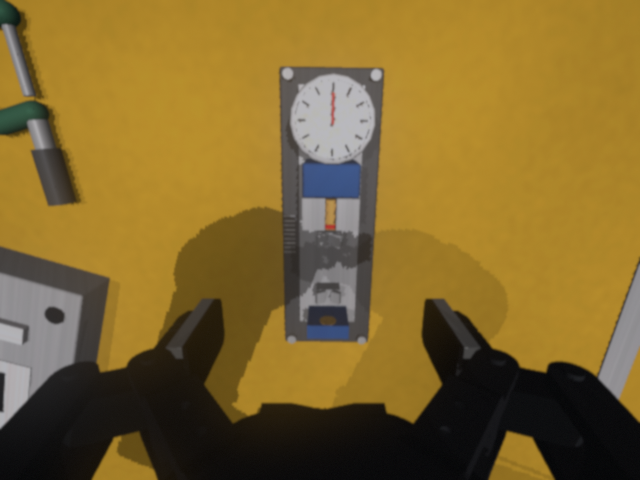

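The wrist view shows the gauge lengthwise. The dial is at (333,117), the blue housing at (331,180), the hood strips at rows 198–228 with the red ring at (330,227), and the anvil at (328,328). I'll measure the gauge frame and c from this depth picture.

Run:
```python
from h import *
d=np.load("pics/w1.npz");W=cloud(d);im=d["img"].astype(int)
ok=d["depth"]>0
v,u=np.mgrid[0:480,0:640];roi=ok&(u>270)&(u<395)&(v>55)&(v<355)
m=roi&(W[...,2]>.008)
p=W[m&(W[...,2]<.016)];rc=cv2.minAreaRect((p[:,:2]*1000).astype(np.float32))
print(len(p),rc,np.median(p[:,2]),"table",np.median(W[ok&(v<60)&(u>100)][:,2]))
b=cv2.boxPoints(rc);c=np.array(rc[0])
e=[b[1]-b[0],b[2]-b[1]];e=max(e,key=np.linalg.norm);e=e/np.linalg.norm(e)
if e[1]>0:e=-e
n=np.array([-e[1],e[0]]);o=c-48*e
print("az",np.degrees(np.arctan2(e[1],e[0])),"origin",o)
x=(W[...,:2]*1000-o)@e;y=(W[...,:2]*1000-o)@n;z=W[...,2]*1000
blue=(im[...,2]>im[...,0]+35)&roi
def st(k,mm): print(k,mm.sum(),"x",np.percentile(x[mm],[1,5,50,95,99]).round(1),"y",np.percentile(y[mm],[2,50,98]).round(1),"z",np.percentile(z[mm],[5,50,95]).round(1))
st("anvil top",blue&(v>280)&(z>48)&(z<57)); st("anvil all",blue&(v>280))
st("housing",blue&(v<230)&(z>56)); st("hoodtop",roi&~blue&(v>185)&(v<240)&(z>57)&(z<68)); st("dial",roi&(z>60)&(v<160))
st("bed",roi&(z>15)&(z<22))
```

```text
9252 ((580.0221557617188, -257.97235107421875), (80.24101257324219, 240.4176025390625), 17.46952247619629) 0.01161534700028822 table -0.0005833553511128124
az -72.53048 origin [ 565.61263371 -212.18626404]
anvil top 536 x [-40.9 -40.3 -34.7 -29.5 -29. ] y [-16.2   0.1  16. ] z [50.7 51.8 52.7]
anvil all 536 x [-40.9 -40.3 -34.7 -29.5 -29. ] y [-16.2   0.1  16. ] z [50.7 51.8 52.7]
housing 1867 x [ 78.3  79.2  89.5  99.4 100.3] y [-18.6  -0.1  18.2] z [60.4 61.5 62.6]
hoodtop 1670 x [53.9 54.9 66.3 77.  79.5] y [-19.6  -0.1  19.6] z [59.2 61.5 62.7]
dial 5931 x [104.2 107.4 129.  150.2 153.4] y [-24.7   0.   24.5] z [62.6 64.  65.3]
bed 4427 x [-66.5 -38.2   9.3 152.8 163.8] y [-32.5   2.5  32.4] z [16.4 17.7 18.9]
```

c ≈ 15 mm: the anvil face reads −29, the hood front 54 and the housing end 100.4, which all agree. The gauge origin is (565.6, −212.2) at azimuth −72.5°. Now to the pin.

Run:
```python
from h import *;from bench import r
plan(r.read_state(),[.503,.078,.12],Rt(-108.5),8)
```

```text
[[-42.7,-3.6,4.3,0.0,-0.0,0.079,100],[-42.9,-0.2,4.3,0.0,-0.0,0.079,100],[-42.8,3.1,4.3,0.0,-0.0,0.079,100],[-42.4,6.5,4.3,0.0,-0.0,0.079,100],[-41.7,9.8,4.3,0.0,-0.0,0.079,100],[-40.8,13.1,4.3,0.0,-0.0,0.079,100],[-39.7,16.3,4.3,0.0,-0.0,0.079,100],[-38.3,19.4,4.3,0.0,-0.0,0.079,100]] end [0.503 0.078 0.12 ]
```

```bash
python3 -m jog '[[-43,-4,4,0,0,0.079,100],[-43,0,4,0,0,0.079,100],[-43,3,4,0,0,0.079,100],[-42,6,4,0,0,0.079,100],[-42,10,4,0,0,0.079,100],[-41,13,4,0,0,0.079,100],[-40,16,4,0,0,0.079,100],[-38,19,5,0,0,0.079,100],[0,0,0,0,0,0,100],[0,0,0,0,0,0,100]]'
python3 - <<'E'
from h import *;from bench import r
d=r.camera("wrist");np.savez("pics/w2.npz",**d);cv2.imwrite("pics/w2.png",d["img"][:,:,::-1])
s=r.read_state();print(s["t"],s["tcp_pos"],Rs(s).as_matrix()[:,0])
W=cloud(d);im=d["img"].astype(int);ok=d["depth"]>0
m=ok&(abs(W[...,0]-.503)<.07)&(abs(W[...,1]-.08)<.07)
g=(im[...,0]-im[...,2])<60
mm=m&g&(W[...,2]>.028)&(W[...,2]<.048)
nl,lab,stt,_=cv2.connectedComponentsWithStats(mm.astype(np.uint8));l=1+stt[1:,4].argmax();print(stt[l])
p=W[lab==l]
rc=cv2.minAreaRect((p[:,:2]*1000).astype(np.float32));print(rc,np.percentile(p[:,2],[2,50,98]))
e=np.array([-.318,-.948]);c=np.array(rc[0])/1000
t=p[p[:,2]>.0385]; 
cc=t[:,:2].mean(0);vt=np.linalg.svd(t[:,:2]-cc,full_matrices=False)[2][0];vt*=np.sign(vt@e)
x=(p[:,:2]-cc)@vt;mid=cc+vt*(np.percentile(x,.5)+np.percentile(x,99.5))/2
print("ridge az",np.degrees(np.arctan2(vt[1],vt[0])),"len",np.ptp(np.percentile(x,[.5,99.5])),"mid",mid)
E
```

```text
t: 3.15
tcp_pos: [0.5042, 0.0788, 0.1218]
eef_rot: [0.0, -0.585, 0.811, -0.0]
ft_force: [0.5, -0.7, 0.2]
finger_gap: 0.0854
grasp_force: 0.0
3.2 [0.5043576  0.0781537  0.12174901] [-3.17429282e-01 -9.48281864e-01 -3.97844640e-04]
[ 310  180   31  124 3375]
((503.44671630859375, 78.12712860107422), (88.36483001708984, 21.973875045776367), 72.04194641113281) [0.03071228 0.03847041 0.0412255 ]
ridge az -108.22497266237647 len 0.08711193682247154 mid [0.50331397 0.07779582]
```

View pics/w2.png

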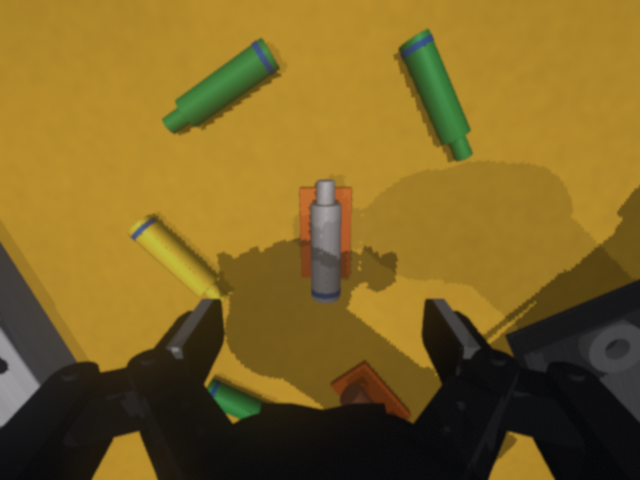

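The wrist view shows the steel pin at (325,240), thin end up at (325,185), midway between the fingers and clear of its neighbours. Centre is (503.4, 78.0), azimuth about −108.2°. I'll descend and grip.

```bash
python3 -m jog '[[0,1,30,0,0,0,65],[0.5,0,35,0,0,-0.005,65],[0,0,30,0,0,0,65],[0,0,14,0,0,0,65],[0,0,0,0,0,0,65],[0,0,0,0,0,0,20],[0,0,0,0,0,0,10],[0,0,0,0,0,0,10],[0,0,0,0,0,0,10],[0,0,0,0,0,0,10]]' 80
```

```text
t: 4.2
tcp_pos: [0.5026, 0.0789, 0.0138]
eef_rot: [0.0, -0.586, 0.81, 0.0]
ft_force: [-7.5, 2.8, 9.2]
finger_gap: 0.0196
grasp_force: 77.8
```

```bash
cat >> h.py <<'E'
AZ=-72.5;E=np.array([np.cos(np.radians(AZ)),np.sin(np.radians(AZ)),0]);O=np.array([.5656,-.2122,.048])
C=.015;OFF=np.array([.0006,0,-.0162]) # pin centre in tool
def tcp(tipx,tipz,th,c=C):
    "tip given in gauge x (from c) and height over axis, mm"
    rot=Rt(AZ,th);tip=O+E*(c+tipx/1000)+[0,0,tipz/1000]
    return tip-rot.apply(OFF+[.044,0,0]),rot
def tip(s,c=C):
    o=Rs(s);p=np.array(s["tcp_pos"])+o.apply(OFF+[.044,0,0])-O;xa=o.apply([1,0,0])
    return ((p@E-c)*1000).round(2),(p@[-E[1],E[0],0]*1000).round(2),(p[2]*1000).round(2),np.degrees(-np.arcsin(xa[2])).round(2),np.degrees(np.arctan2(xa[1],xa[0])).round(2)
E
python3 - <<'E'
from h import *;from bench import r
s=dict(r.read_state());s["tcp_pos"]=np.array(s["tcp_pos"])+[0,0,.1]
p,rot=tcp(30,-1,14);print(p)
plan(s,p+[0,0,.07],rot,9,10)
E
```

```text
[ 0.56494015 -0.21010724  0.04207093]
[[28.3,-16.6,0.2,-0.008,-0.026,-0.069,10],[29.4,-14.6,-0.7,-0.008,-0.026,-0.069,10],[30.3,-12.6,-1.6,-0.008,-0.026,-0.069,10],[31.1,-10.4,-2.5,-0.008,-0.026,-0.069,10],[31.6,-8.3,-3.4,-0.008,-0.026,-0.069,10],[32.0,-6.0,-4.3,-0.008,-0.026,-0.069,10],[32.2,-3.8,-5.1,-0.008,-0.026,-0.069,10],[32.3,-1.5,-6.0,-0.008,-0.026,-0.069,10],[32.1,0.8,-6.8,-0.008,-0.026,-0.069,10]] end [ 0.5649 -0.2101  0.112 ]
```

```bash
python3 -m jog '[[0,0,-10,0,0,0,10],[0,0,-25,0,0,0,10],[0,0,-35,0,0,0,10],[0,0,-30,0,0,0,10],[0,0,0,0,0,0,10]]' 80
```

```text
t: 4.7
tcp_pos: [0.5061, 0.0799, 0.1177]
eef_rot: [0.005, -0.587, 0.81, -0.001]
ft_force: [1.0, 0.9, -2.4]
finger_gap: 0.0192
grasp_force: 78.7
```

```bash
python3 -m jog '[[28,-17,0,-0.008,-0.026,-0.069,10],[29,-15,-1,-0.008,-0.026,-0.069,10],[30,-13,-2,-0.008,-0.026,-0.069,10],[31,-10,-3,-0.008,-0.026,-0.069,10],[32,-8,-3,-0.008,-0.026,-0.069,10],[32,-6,-4,-0.008,-0.026,-0.069,10],[32,-4,-5,-0.008,-0.026,-0.069,10],[32,-2,-6,-0.008,-0.026,-0.069,10],[32,1,-7,-0.008,-0.026,-0.069,10],[0,0,0,0,0,0,10],[0,0,0,0,0,0,10]]'
python3 - <<'E'
from h import *;from bench import r
d=r.camera("wrist");np.savez("pics/w3.npz",**d);cv2.imwrite("pics/w3.png",d["img"][:,:,::-1])
s=r.read_state();print(s["t"],s["tcp_pos"],tip(s),s["ft_force"])
W=cloud(d);o=Rs(s);T=o.inv().apply((W.reshape(-1,3)-s["tcp_pos"])).reshape(W.shape)*1000
m=(d["depth"]>0)&(abs(T[...,1])<16)&(T[...,0]>12)&(T[...,0]<60)&(T[...,2]>-45)&(T[...,2]<0)
p=T[m]
for a,b in((14,20),(20,26),(31,36),(36,41)):
    q=p[(p[:,0]>a)&(p[:,0]<b)];print(a,len(q),"topz",np.percentile(q[:,2],5) if len(q) else 0,"y",np.percentile(q[:,1],[2,98]) if len(q) else 0)
print("xmax",np.percentile(p[:,0],99))
plan(s,*tcp(30,-1,14),5,10)
E
```

```text
t: 5.8
tcp_pos: [0.5663, -0.2101, 0.1108]
eef_rot: [-0.072, 0.8, -0.588, -0.096]
ft_force: [1.1, -0.3, -3.0]
finger_gap: 0.0194
grasp_force: 78.8
5.85 [ 0.56622753 -0.20921345  0.11118251] (np.float64(29.52), np.float64(1.41), np.float64(68.25), np.float64(13.83), np.float64(-72.55)) [-0.4370113  -0.30967605 -2.66021342]
14 809 topz -42.603613444952366 y [-13.19410351  14.70841531]
20 789 topz -27.00275261177187 y [-11.13644532   9.4379449 ]
31 407 topz -22.669159997491796 y [-7.09468936  5.35676196]
36 419 topz -22.70681087437111 y [-6.96368896  5.31811   ]
xmax 46.5157095880979
[[3.4,0.3,13.4,-0.001,-0.001,-0.0,10],[3.4,0.3,13.4,-0.001,-0.001,-0.0,10],[3.4,0.3,13.4,-0.001,-0.001,-0.0,10],[3.4,0.3,13.4,-0.001,-0.001,-0.0,10],[3.5,0.3,13.4,-0.001,-0.001,-0.0,10]] end [ 0.565  -0.2101  0.042 ]
```

View pics/w3.png

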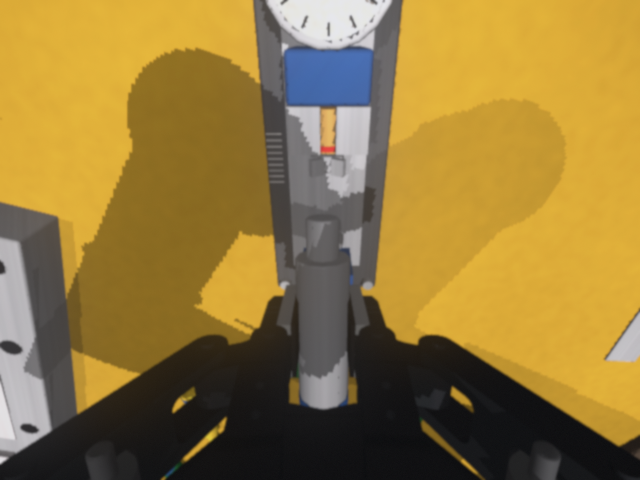

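The wrist view shows the pin in the grip with its spigot at (323,235), slightly left of the gauge's axis (red ring at (328,150)). I'll check the lateral offset within this same picture.

Run:
```python
from h import *;from bench import r
d=np.load("pics/w3.npz");W=cloud(d);s=r.read_state();im=d["img"].astype(int)
n=np.array([-E[1],E[0],0]);P=(W-O)*1000;X=P@E-15;Y=P@n;Z=P[...,2]
v,u=np.mgrid[0:480,0:640]
def st(k,m): print(k,m.sum(),"Y",np.percentile(Y[m],[1,99]).round(2),"mid",np.percentile(Y[m],[1,99]).mean().round(2),"X",np.percentile(X[m],[1,99]).round(1),"Z",np.median(Z[m]).round(1))
blue=im[...,2]>im[...,0]+35
st("housing",blue&(v<120)&(v>40)&(Z>10)&(Z<17))
st("ring",(im[...,0]>180)&(im[...,1]<90)&(v<170)&(abs(u-328)<15))
st("plate",(v>80)&(v<200)&(Z>-40)&(Z<-33))
sp=(v>222)&(v<245)&(abs(u-323)<25)&(Z>40);st("spigot",sp)
bd=(v>270)&(v<285)&(abs(u-323)<32)&(Z>40);st("body",bd)
print(tip(s))
```

```text
housing 4852 Y [-19.55  18.86] mid -0.34 X [62.8 85.6] Z 13.5
ring 48 Y [-3.39  3.06] mid -0.16 X [39.6 41.9] Z 9.1
plate 5087 Y [-39.61  39.46] mid -0.08 X [-7.1 67.3] Z -36.3
spigot 728 Y [-3.91  8.39] mid 2.24 X [22.4 32.3] Z 73.8
body 763 Y [-8.47 12.67] mid 2.1 X [ 6.8 17. ] Z 81.4
(np.float64(29.52), np.float64(1.41), np.float64(68.25), np.float64(13.83), np.float64(-72.55))
```

```bash
python3 -m jog '[[3,1,13,0,0,0,10],[3.5,1,13,0,-0.003,0,10],[3.5,0.4,13,0,0,0,10],[3.5,0,14,0,0,0,10],[3,0,10,0,0,0,10],[0.5,0,4,0,0,0,10],[0,0,0,0,0,0,10],[0,0,0,0,0,0,10]]'
python3 - <<'E'
from h import *;from bench import r
s=r.read_state();print(s["t"],s["tcp_pos"],tip(s),s["ft_force"],"axial",s["ft_force"]@E)
d=r.camera("wrist");cv2.imwrite("pics/w4.png",d["img"][:,:,::-1])
E
```

```text
t: 6.65
tcp_pos: [0.5652, -0.2103, 0.0428]
eef_rot: [-0.073, 0.801, -0.587, -0.097]
ft_force: [-0.2, -0.0, -2.0]
finger_gap: 0.0195
grasp_force: 78.8
6.65 [ 0.5651772  -0.21027546  0.04284689] (np.float64(30.23), np.float64(0.18), np.float64(-0.18), np.float64(13.95), np.float64(-72.43)) [-0.17331815 -0.02849103 -2.02283223] axial -0.02494539198291308
```

View pics/w4.png

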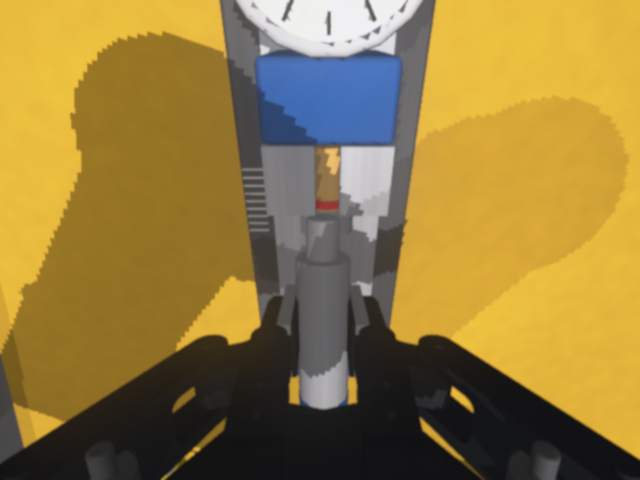

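The wrist view shows the spigot face at (323,218) just before the hood front (row 215), about 5 px left of the slot's middle (328). I'll correct by 1.6 mm, drop 1.2 mm and start feeling forward.

```bash
python3 -m jog '[[0.3,1.6,1.2,0,0,0,10],[0,0,0,0,0,0,10],[2,0,-0.5,0,0,0,10],[2,0,-0.5,0,0,0,10],[0,0,0,0,0,0,10],[0,0,0,0,0,0,10]]'
python3 - <<'E'
from h import *;from bench import r
s=r.read_state();print(s["t"],tip(s),s["ft_force"],"axial",s["ft_force"]@E)
E
python3 -m jog '[[2,0,-0.5,0,0,0,10],[0,0,0,0,0,0,10],[0,0,0,0,0,0,10]]'
python3 - <<'E'
from h import *;from bench import r
s=r.read_state();print(s["t"],tip(s),s["ft_force"],"axial",s["ft_force"]@E)
E
python3 -m jog '[[2,0,-0.5,0,0,0,10],[0,0,0,0,0,0,10],[0,0,0,0,0,0,10]]'
python3 - <<'E'
from h import *;from bench import r
s=r.read_state();print(s["t"],tip(s),s["ft_force"],"axial",s["ft_force"]@E)
d=r.camera("wrist");cv2.imwrite("pics/w5.png",d["img"][:,:,::-1])
E
```

```text
t: 7.3
tcp_pos: [0.5646, -0.2147, 0.0413]
eef_rot: [-0.073, 0.801, -0.587, -0.097]
ft_force: [0.1, 0.7, -3.7]
finger_gap: 0.0195
grasp_force: 78.8
7.3 (np.float64(34.22), np.float64(-1.75), np.float64(-1.77), np.float64(13.97), np.float64(-72.45)) [ 0.09526551  0.68769618 -3.71233051] axial -0.6272206170229412
t: 7.6
tcp_pos: [0.5651, -0.2163, 0.0413]
eef_rot: [-0.073, 0.801, -0.587, -0.097]
ft_force: [0.7, 2.2, -3.3]
finger_gap: 0.0198
grasp_force: 78.8
7.6 (np.float64(35.94), np.float64(-1.76), np.float64(-1.81), np.float64(14.0), np.float64(-72.44)) [ 0.71577116  2.1994779  -3.32239659] axial -1.8824428135471172
t: 7.9
tcp_pos: [0.5656, -0.2182, 0.0412]
eef_rot: [-0.073, 0.801, -0.587, -0.097]
ft_force: [-0.4, 3.6, -1.5]
finger_gap: 0.0199
grasp_force: 78.8
7.9 (np.float64(37.89), np.float64(-1.78), np.float64(-1.86), np.float64(14.0), np.float64(-72.44)) [-0.41924386  3.63876706 -1.53384293] axial -3.596422882504123
```

View pics/w5.png

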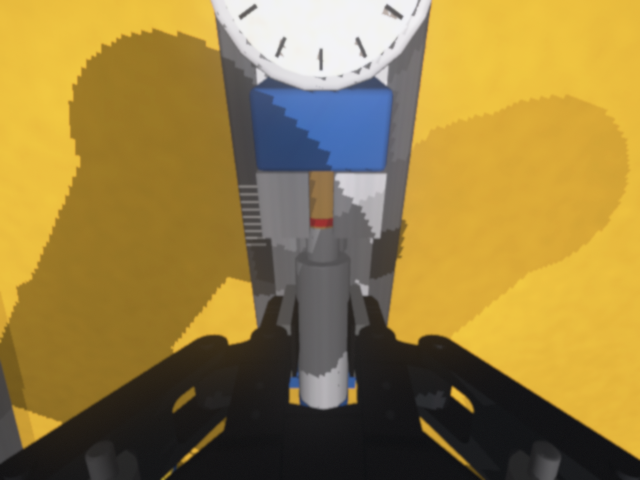

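The wrist view shows the spigot under the hood against the plunger's red ring at (321,222), centred. The axial force of 3.6 N confirms contact near tip x ≈ 36.4, so c ≈ 15. Now I'll push the plunger to about 11 mm.

```bash
python3 -m jog '[[1.9,0,-0.5,0,0,0,10],[2,0,-0.5,0,0,0,10],[1.9,0,-0.5,0,0,0,10],[0,0,0,0,0,0,10],[0,0,0,0,0,0,10]]'
python3 - <<'E'
from h import *;from bench import r
s=r.read_state();print(s["t"],tip(s),s["ft_force"],"axial",s["ft_force"]@E)
E
python3 -m jog '[[2,0,-0.5,0,0,0,10],[2,0,-0.5,0,0,0,10],[0,0,0,0,0,0,10],[0,0,0,0,0,0,10]]'
python3 - <<'E'
from h import *;from bench import r
s=r.read_state();print(s["t"],tip(s),s["ft_force"],"axial",s["ft_force"]@E)
p,rot=tcp(48,-1,7);lat=np.array([-E[1],E[0],0])*-.0018;plan(s,p+lat,rot,5,10)
E
```

```text
t: 8.45
tcp_pos: [0.5672, -0.2234, 0.0412]
eef_rot: [-0.073, 0.801, -0.587, -0.098]
ft_force: [-1.0, 5.9, -2.3]
finger_gap: 0.0196
grasp_force: 78.8
8.45 (np.float64(43.4), np.float64(-1.84), np.float64(-1.87), np.float64(14.05), np.float64(-72.45)) [-1.02039359  5.86572068 -2.283068  ] axial -5.901075507656348
t: 8.85
tcp_pos: [0.5683, -0.2269, 0.0412]
eef_rot: [-0.074, 0.801, -0.587, -0.098]
ft_force: [-1.3, 7.5, -0.6]
finger_gap: 0.0194
grasp_force: 78.8
8.85 (np.float64(47.01), np.float64(-1.88), np.float64(-1.96), np.float64(14.09), np.float64(-72.45)) [-1.27871272  7.52030444 -0.56009804] axial -7.556758148872041
[[0.6,-0.0,0.8,-0.0,0.025,0.0,10],[0.6,-0.0,0.9,-0.0,0.025,0.0,10],[0.6,-0.0,0.9,-0.0,0.025,0.0,10],[0.5,-0.0,0.9,-0.0,0.025,0.0,10],[0.5,-0.1,0.9,-0.0,0.025,0.0,10]] end [ 0.5689 -0.2287  0.0363]
```

Run:
```python
from h import *;from bench import r
s=dict(r.read_state());lat=np.array([-E[1],E[0],0])*-.0018
p,rot=tcp(49,-.7,7);plan(s,p+lat,rot,5,10)
```

```text
[[0.8,-0.0,0.7,-0.0,0.025,0.0,10],[0.8,-0.0,0.8,-0.0,0.025,0.0,10],[0.7,-0.0,0.8,-0.0,0.025,0.0,10],[0.7,-0.0,0.8,-0.0,0.025,0.0,10],[0.8,-0.1,0.8,-0.0,0.025,0.0,10]] end [ 0.5693 -0.2297  0.0366]
```

```bash
python3 -m jog '[[0.8,0,0.7,0,0.025,0,10],[0.8,0,0.8,0,0.025,0,10],[0.7,0,0.8,0,0.025,0,10],[0.7,0,0.8,0,0.025,0,10],[0.8,0,0.8,0,0.025,0,10],[0,0,0,0,0,0,10],[0,0,0,0,0,0,10]]'
python3 - <<'E'
from h import *;from bench import r
s=dict(r.read_state());lat=np.array([-E[1],E[0],0])*-.0018
print(s["t"],tip(s),s["ft_force"],"axial",s["ft_force"]@E,s["ft_torque"])
p,rot=tcp(49,.3,0);plan(s,p+lat,rot,5,10)
E
```

```text
t: 9.55
tcp_pos: [0.5688, -0.2292, 0.036]
eef_rot: [-0.037, 0.805, -0.59, -0.048]
ft_force: [-0.9, 8.8, -4.6]
finger_gap: 0.0196
grasp_force: 78.6
9.55 (np.float64(48.37), np.float64(-2.04), np.float64(-1.28), np.float64(6.95), np.float64(-72.45)) [-0.89211552  8.83193031 -4.59370336] axial -8.691425952545893 [2.67458365e+00 2.95456432e-01 9.16697162e-04]
[[0.5,-0.0,0.7,-0.0,0.024,0.0,10],[0.5,-0.1,0.7,-0.0,0.024,0.0,10],[0.5,-0.0,0.8,-0.0,0.024,0.0,10],[0.5,-0.1,0.8,-0.0,0.024,0.0,10],[0.5,-0.0,0.8,-0.0,0.024,0.0,10]] end [ 0.5697 -0.2312  0.0321]
```

```bash
python3 -m jog '[[0.5,0,0.7,0,0.024,0,10],[0.5,0,0.7,0,0.024,0,10],[0.5,0,0.8,0,0.024,0,10],[0.5,0,0.8,0,0.024,0,10],[0.5,0,0.8,0,0.024,0,10],[0,0,0,0,0,0,10],[0,0,0,0,0,0,10]]'
python3 - <<'E'
from h import *;from bench import r
s=dict(r.read_state())
print(s["t"],tip(s),s["ft_force"],"axial",s["ft_force"]@E,s["ft_torque"])
d=r.camera("wrist");cv2.imwrite("pics/w6.png",d["img"][:,:,::-1])
E
```

```text
t: 10.25
tcp_pos: [0.5697, -0.2315, 0.0323]
eef_rot: [-0.001, 0.807, -0.591, 0.0]
ft_force: [-1.6, 11.2, -3.1]
finger_gap: 0.0194
grasp_force: 78.9
10.25 (np.float64(49.21), np.float64(-1.88), np.float64(0.5), np.float64(0.04), np.float64(-72.47)) [-1.6494988  11.17034817 -3.0771346 ] axial -11.149364246270899 [ 4.20129611  0.66360015 -0.04267676]
```

View pics/w6.png

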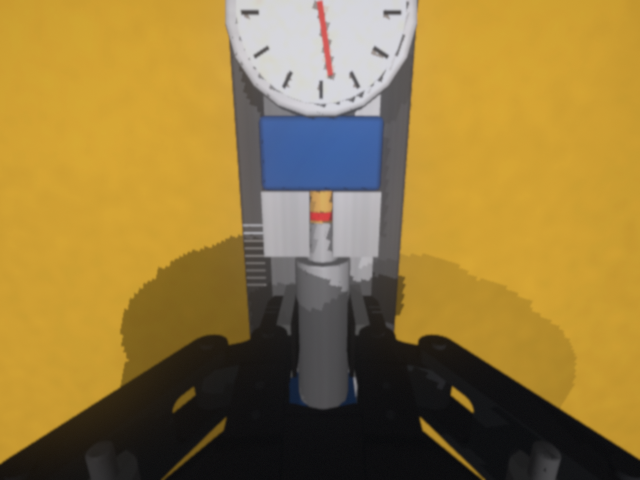

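The wrist view shows the pin level, its spigot under the hood against the ring at (321,216), the dial swung over, and the anvil front face behind the thick end at rows 375–403. Next I'll lower onto the Vs and ease back to the anvil.

```bash
python3 -m jog '[[0,0,0.5,0,0,0,10],[-1,0,0,0,0,0,10],[-1,0,0,0,0,0,10],[-1,0,0,0,0,0,10],[0,0,0,0,0,0,10],[0,0,0,0,0,0,10]]'
python3 - <<'E'
from h import *;from bench import r
s=dict(r.read_state())
print(s["t"],tip(s),s["ft_force"],"axial",s["ft_force"]@E,s["ft_torque"])
E
python3 -m jog '[[-1,0,0,0,0,0,10],[0,0,0,0,0,0,10],[0,0,0,0,0,0,10]]'
python3 - <<'E'
from h import *;from bench import r
s=dict(r.read_state())
print(s["t"],tip(s),s["ft_force"],"axial",s["ft_force"]@E,s["ft_torque"])
E
```

```text
t: 10.9
tcp_pos: [0.5693, -0.2297, 0.0323]
eef_rot: [-0.001, 0.806, -0.591, 0.001]
ft_force: [-2.0, 6.5, -1.7]
finger_gap: 0.0196
grasp_force: 79.2
10.9 (np.float64(47.41), np.float64(-1.78), np.float64(0.48), np.float64(-0.03), np.float64(-72.49)) [-2.02423678  6.53734083 -1.70483794] axial -6.843472501558144 [ 2.38210048  0.57131982 -0.03306197]
t: 11.2
tcp_pos: [0.569, -0.2289, 0.0323]
eef_rot: [-0.001, 0.806, -0.591, 0.001]
ft_force: [-1.9, 6.7, -2.2]
finger_gap: 0.0193
grasp_force: 79.2
11.2 (np.float64(46.56), np.float64(-1.8), np.float64(0.51), np.float64(-0.04), np.float64(-72.49)) [-1.86936223  6.7236716  -2.22378614] axial -6.974607637056182 [ 2.10983734  0.547383   -0.04245065]
```

```bash
python3 -m jog '[[-1,0,0.4,0,0,0,10],[0,0,0,0,0,0,10],[0,0,0,0,0,0,10]]'
python3 - <<'E'
from h import *;from bench import r
s=dict(r.read_state())
print(s["t"],tip(s),s["ft_force"],"axial",s["ft_force"]@E,s["ft_torque"])
E
python3 -m jog '[[-1,0,0,0,0,0,10],[0,0,0,0,0,0,10],[0,0,0,0,0,0,10]]'
python3 - <<'E'
from h import *;from bench import r
s=dict(r.read_state())
print(s["t"],tip(s),s["ft_force"],"axial",s["ft_force"]@E,s["ft_torque"])
E
```

```text
t: 11.5
tcp_pos: [0.569, -0.2283, 0.0322]
eef_rot: [-0.001, 0.806, -0.591, 0.002]
ft_force: [-2.3, 4.6, 0.7]
finger_gap: 0.0196
grasp_force: 79.2
11.5 (np.float64(45.91), np.float64(-1.64), np.float64(0.45), np.float64(-0.07), np.float64(-72.49)) [-2.25431514  4.57221796  0.69647887] axial -5.038487404578296 [ 1.80322826  0.74600056 -0.17360739]
t: 11.8
tcp_pos: [0.5687, -0.2274, 0.0322]
eef_rot: [-0.001, 0.807, -0.591, 0.002]
ft_force: [-3.0, 3.8, 1.3]
finger_gap: 0.0197
grasp_force: 79.2
11.8 (np.float64(45.03), np.float64(-1.63), np.float64(0.43), np.float64(-0.08), np.float64(-72.48)) [-2.99540215  3.75845332  1.31277737] axial -4.4852354410954955 [ 1.52034459  0.66537117 -0.20718576]
```

The pin is resting in the Vs: the vertical force has gone from −2.4 to +1.3 N and the pin is level. Now I'll release.

```bash
python3 -m jog '[[-0.5,0,0,0,0,0,10],[0,0,0,0,0,0,10],[0,0,0,0,0,0,15],[0,0,0,0,0,0,30],[0,0,0,0,0,0,45],[0,0,0,0,0,0,60],[0,0,0,0,0,0,60],[0,0,0,0,0,0,60],[0,0,0,0,0,0,60]]' 20
python3 - <<'E'
from h import *;from bench import r
s=dict(r.read_state())
print(s["t"],tip(s),s["ft_force"],s["finger_gap"])
E
python3 -m jog '[[0,0,-10,0,0,0,60],[0,0,-20,0,0,0,60],[0,0,-30,0,0,0,60],[0,0,-40,0,0,0,60],[0,0,-10,0,0,0,60],[0,0,0,0,0,0,60],[0,0,0,0,0,0,60]]'
python3 - <<'E'
from h import *;from bench import r
d=r.camera("wrist");cv2.imwrite("pics/w7.png",cv2.resize(d["img"][60:420,180:460,::-1],None,fx=1.6,fy=1.6,interpolation=3))
W=cloud(d);im=d["img"].astype(int);n=np.array([-E[1],E[0],0]);P=(W-O)*1000;X=P@E-15;Y=P@n+1.8;Z=P[...,2]
ok=d["depth"]>0;blue=im[...,2]>im[...,0]+35
for a in(-40,-30,-15,0,15,25):
    m=ok&(abs(X-a)<3)&(abs(Y)<12)&(Z>0);print(a,m.sum(),"top",np.percentile(Z[m],[50,90]).round(1),"Y",np.percentile(Y[m],[2,98]).round(1))
m=ok&blue&(abs(Y)<20)&(X<-38)&(Z>1);print("anvil X",np.percentile(X[m],[1,99]).round(1),Z[m].mean())
s=r.read_state();print(s["t"],s["tcp_pos"],s["ft_force"])
E
```

```text
t: 12.7
tcp_pos: [0.5685, -0.2269, 0.032]
eef_rot: [-0.001, 0.807, -0.591, 0.001]
ft_force: [0.6, -0.4, -0.7]
finger_gap: 0.0512
grasp_force: 0.0
12.7 (np.float64(44.52), np.float64(-1.69), np.float64(0.23), np.float64(-0.07), np.float64(-72.48)) [ 0.58905774 -0.37067999 -0.70560202] 0.0511863993083435
t: 13.4
tcp_pos: [0.5677, -0.2267, 0.1418]
eef_rot: [-0.001, 0.806, -0.591, 0.001]
ft_force: [-0.3, 0.3, 0.0]
finger_gap: 0.0508
grasp_force: 0.0
-40 199 top [ 9.4 10.8] Y [-8.6 11.7]
-30 213 top [ 9.1 10.6] Y [-8.5 11.6]
-15 222 top [ 8.9 10.5] Y [-9.1 11.4]
0 235 top [ 9.1 10.7] Y [-8.9 11.2]
15 772 top [177.6 185.6] Y [-10.6  11.7]
25 299 top [ 8.4 10.4] Y [-8.6 11.7]
anvil X [-55.8 -38.5] 3.9593893867202623
13.45 [ 0.56730406 -0.22666392  0.14101106] [ 0.17957719 -0.59817191 -0.60332884]
```

View pics/w7.png

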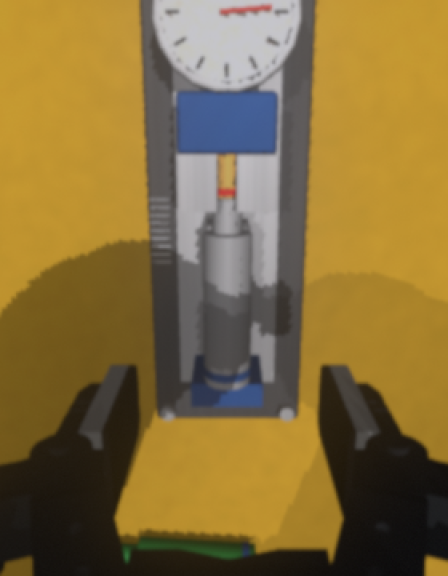

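The pin lies level (its top is 10.4–10.8 mm over the axis along its length), with the thick end against the anvil at (227,380). The needle has turned about 88°, against about 170° at 11.4 mm, which gives roughly 6 mm, the home value. The gripper is clear.

```bash
python3 -c "
from bench import r
print(r.sign_off())"
```

```text
the job is handed in; nothing more can be done
None
```

The steel guide pin is in the gauge, level in both V supports between plunger and anvil, with the dial reading about 6 mm (the home value); I let go, backed the gripper clear and handed the job in at about 13.5 s.

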